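# Close up the spacer row and set the keeper

### The arm

A 7-joint arm with a two-finger parallel gripper is mounted at the origin on a cart in front of the work surface, level with it; the furniture and walls round the work are solid. World frame = base frame: x ahead of the robot, y to its left, z up, the work surface at z = 0. Lengths are in m, angles in degrees, forces in N, time in s.
With the tool pointing down it reaches from about 0.425 to 0.875 m from the base axis. Payload 4.7 kg.
Tool frame: the origin (TCP) lies between the finger pads; the fingertips stand 25 mm ahead of it and the grasp point (between the pads) lies 6 mm ahead of it (env.tip_reach is the distance from the TCP to the fingertips, in m); z points along the fingers, y is the direction in which the jaws open and shut (so a half turn about z gives the same grasp; the last joint's range is limited). The gripper opens to 87 mm and grips with 3 to 60 N. Pads are 19 mm wide; open, the fingers measure 117 mm over their backs; the gripper's body (75 mm by 190 mm) begins 51 mm behind the grasp point.
Start: joints at [72.428, 18.392, -4.016, 83.108, 1.295, 78.541, -3.26], TCP at [0.205, -0.617, 0.248] pointing down, gripper open.
Joint ranges: [-163.93, 163.93], [-17.29, 119.83], [-79.2, 71.16], [3.27, 140.29], [-89.18, 269.18], [5.43, 117.66], [-154.24, 154.24]. Speed limits (degrees/s): [147.25, 147.25, 180, 180, 180, 180, 180].

### API

Orientations are given as [roll, pitch, yaw] about the fixed x, y, z axes, in that order (R = Rz(yaw) Ry(pitch) Rx(roll)).
In Python, from cell import env, viewer, job gives the robot as it stands.
- The arm moves only by the tool move_arm, never from a script. Its argument "steps" is a list of rows, each a list of 7 numbers: the finger opening in cm, from 0 to 8.7, then the shift along the tool's x, y, z in cm, then the turn, a rotation vector about the tool's x, y, z in rad. In form: [[fingers, tx, ty, tz, wx, wy, wz], ...]. A call has 1 to 5 rows; each row shifts and turns the commanded pose from where the row before left it, along the tool's axes as they then stand; what a row does not reach is not made up. A row lasts 1/12 s, in which the tool goes at most 41.7 mm and 7.16 degrees, less where a joint would pass 70% of its speed; a pose out of reach is approached as far as the arm can. A call is refused whole if a number of a shift passes 4.17 or a number of a turn 0.125, either way. A call with a gripper value outside its range is refused whole. The fingers move at their own pace and stop on an object; "force" is the grip in N (left out, the last holds). Time passes only in rows, so rows that do not move let the fingers close. It gives the time, the measured TCP pose, the force and the opening at its end, in the units of the state.
- env.get_obs(): the state, without advancing time (a new reading comes with each control period).
- viewer.read_camera(name): name is "side" or "top"; returns a dict with "img" (400x640x3 uint8, red, green, blue), "vfov" (degrees; the focal length in pixels is half the picture's height over the tangent of half this angle, whatever the lens; pixels are square), "cx", "cy" (the principal point, pixels), "extrinsics" (4x4, takes a point from world to camera coordinates). Camera axes: x right, y down, z forward; pixel columns grow to the right and rows downward; lengths in m; the calibration is good to about 2 mm. A picture is of the moment at which its call begins. There is no depth.
- job.sign_off(): hands the job in, once; it reports no verdict.
The state is a dict: "time_s": time; "qpos": joint angles; "joint_velocities": joint speeds; "effort": joint torques, N m; "tool_pos": TCP position; "tool_rot": TCP orientation; "force": force on the tool from outside, world axes, zero at the start; "wrist_torque": the same for the moment, N m; "grip_width": finger opening in m.
Only numpy, scipy, OpenCV 4.12 (cv2) and the standard library are available. Lean on these libraries where they do the work, as an engineer would, in place of code of your own. Each camera call takes 0.05 s, during which the arm holds its last target.

### The job

With the fingertips, push the row of four steel spacer blocks along the jig's channel from its rear end, all together as one train, until the front block is home against the end stop. Then push the knob of the keeper arm round until the arm lies fully across the channel behind the row, and move clear. Only push: lift nothing, do not pull the row apart, and leave the things lying round the jig where they are.

Things in the scene. Friction and masses are not known exactly. Their poses are not given: they have to be found in the camera images.
- jig: Jig fixed on the bench: plywood board 380 x 136 x 12 mm on 10 mm rubber feet, carrying a straight aluminium channel 350 mm long. Origin on the board's underside, right under the middle of the channel; x runs along the channel to the end stop, y across it to the side of the keeper's pivot, z up. The board spans y = -50 to +86 mm.
- channel (a point): Centre of the channel's floor, at jig (0, 0, 16) mm. The channel is 37 mm wide inside; its side walls are 6 mm thick, tops at jig z = 26 mm; the end away from the stop is open.
- end_stop (a point): Middle of the end stop's face that the row must meet, at jig (155, 0, 31) mm. The stop is a steel block across the channel, jig x = 155 to 175 mm, top at z = 46 mm (two screw heads to 51 mm).
- spacer_1: Dark steel block with a vertical 13 mm bore, 30 long (x, along the channel) x 34 wide x 36 mm high, about 0.12 kg, loose in the channel; the front block, nearest the end stop. The four stand in one touching row, 26 mm above the channel walls. Origin: centre of the underside; x points to the stop. When home: jig x = 140 mm.
- spacer_2: Dark steel block with a vertical 13 mm bore, 30 long (x, along the channel) x 34 wide x 36 mm high, about 0.12 kg, loose in the channel; the second block. The four stand in one touching row, 26 mm above the channel walls. Origin: centre of the underside; x points to the stop. When home: jig x = 110 mm.
- spacer_3: Dark steel block with a vertical 13 mm bore, 30 long (x, along the channel) x 34 wide x 36 mm high, about 0.12 kg, loose in the channel; the third block. The four stand in one touching row, 26 mm above the channel walls. Origin: centre of the underside; x points to the stop. When home: jig x = 80 mm.
- spacer_4: Dark steel block with a vertical 13 mm bore, 30 long (x, along the channel) x 34 wide x 36 mm high, about 0.12 kg, loose in the channel; the rear block, farthest from the end stop. The four stand in one touching row, 26 mm above the channel walls. Origin: centre of the underside; x points to the stop. When home: jig x = 50 mm.
- keeper (a joint): Hinge of the keeper, a flat steel arm (jig z = 28 to 34 mm, 12 mm wide, tip 62 mm from the pivot) swinging level. 0: beside the channel, pointing from the pivot to jig -x. Grows counter-clockwise from above to 1.571 (hard stop): straight across, pointing to jig -y, 4 mm behind the row when it is home. About 1 N at the knob turns it; it stays where left. Lower end -0.3.
- keeper_knob (a point): Middle of the black upright knob on the keeper arm: a cylinder 14 mm across and 28 mm high (jig z = 34 to 62 mm), 52 mm from the pivot; the point is half-way up, at jig z = 48 mm.
- keeper_pivot (a point): Pivot axis of the keeper, at jig x = 25, y = 55 mm; the point is at the underside of the arm, jig z = 28 mm. The pivot's screw head reaches z = 39 mm.
- flange_disc: Bystander, loose: black moulded adapter disc, 57 mm across, 20 mm high; origin at the centre of its underside. Leave it alone.
- thumb_nut: Bystander, loose: small black thumb nut, 20 mm across, 9 mm high; origin at the centre of its underside. Leave it alone.
- slotted_rail: Bystander, loose: flat slotted aluminium rail, 118 x 23 x 9 mm; origin at the centre of its underside. Leave it alone.
- spray_bottle: Bystander, loose: clear atomiser bottle with white cap, 38 mm across, 120 mm high; origin at the centre of its underside. Leave it alone.
There are look-alikes about, which are no part of the job. Leave any pink look-alike of the spacer_4 alone. What is shaped like the spacer_3 but green is not meant.

How it is judged (in metres and radians):
On the way, in this order (a step that is already met when the one before it is completed fails the run):
1. the whole row is home against the end stop (x of spacer_1 in the frame of jig above 0.137 m and x of spacer_2 in the frame of jig above 0.107 m and x of spacer_3 in the frame of jig above 0.077 m and x of spacer_4 in the frame of jig above 0.047 m), for 0.2 s.
2. the keeper lies across the channel behind the row (value of joint keeper above 1.47 rad), for 0.2 s.
At the end, for the whole second after the job is handed in: All four spacers stand flat in the channel, at rest, each within 3 mm of its place in the closed row against the end stop, and the keeper is past 1.47 rad (within about 6 degrees of its hard stop across the channel) and at rest (all of step 1 and z of each of spacer_1, spacer_2, spacer_3, spacer_4 in the frame of jig below 0.018 m and angle between each of spacer_1, spacer_2, spacer_3, spacer_4's own z axis and vertical below 0.08 rad and linear speed of each of spacer_1, spacer_2, spacer_3, spacer_4 below 0.01 m/s and value of joint keeper above 1.47 rad and velocity of joint keeper below 0.1 rad/s); the robot touches nothing.
It fails at once if a spacer block is lifted (more than 8 mm) (z of any of spacer_1, spacer_2, spacer_3, spacer_4 in the frame of jig above 0.024 m).
It fails at once if the row is torn apart: a gap of more than 8 mm between neighbouring blocks (distance between spacer_1 and spacer_2 above 0.038 m or distance between spacer_2 and spacer_3 above 0.038 m or distance between spacer_3 and spacer_4 above 0.038 m).
It fails at once if the keeper is swung over before the row is home (value of joint keeper above 0.6 rad and x of spacer_4 in the frame of jig below 0.044 m).
It fails at once if a bystander is moved more than 20 mm (distance of any of flange_disc, thumb_nut, slotted_rail, spray_bottle from where it was at the start of the episode above 0.02 m).
It also fails if it takes over 48 s, if anything falls off the work surface, if the arm or the gripper's body presses on something with over 40 N, if the wrist force passes 120 N, or if a joint passes its speed limit or range.

## Working session

There is one attempt and no reset: what is moved stays moved. The work goes in short steps, Python scripts to look and compute and a tool call to move; the robot and the scene stay as the last step left them, time stands still between calls to the robot, and variables do not carry over. Pictures are saved under pics/ and viewed, and the job is handed in when it is done.

Besides the shell and the picture viewer there is one more tool, called after ">>>" in YAML: its name, and indented under it one key for each argument. move_arm: Moves the arm, as the interface text tells. Its arguments: {"type":"object","properties":{"steps":{"type":"array"},"force":{"type":"number"}},"required":["steps"]}

```bash
mkdir -p pics; ls
cat > h.py <<'E'
from cell import env, viewer, job
import numpy as np, cv2
def cam(n):
    c=viewer.read_camera(n); im=c["img"]; f=im.shape[0]/2/np.tan(np.radians(c["vfov"])/2)
    return im,f,c["cx"],c["cy"],np.array(c["extrinsics"])
E
python3 - <<'E'
from h import *
import pickle
d={}
for n in("side","top"):
    c=cam(n); d[n]=c; cv2.imwrite(f"pics/{n}0.png",c[0][:,:,::-1]); print(n,c[1:])
pickle.dump(d,open("c0.pkl","wb"))
print(env.get_obs(), env.tip_reach)
E
```

```text
pics
side (np.float64(410.2545329385443), 319.0959545271915, 198.40854891660513, array([[-9.99431195e-01, -2.78949389e-02, -1.89514658e-02,
         4.66410438e-01],
       [ 9.56682023e-04,  5.38285411e-01, -8.42762067e-01,
         6.60922520e-02],
       [ 3.37100939e-02, -8.42300830e-01, -5.37952545e-01,
         9.87635783e-01],
       [ 0.00000000e+00,  0.00000000e+00,  0.00000000e+00,
         1.00000000e+00]]))
top (np.float64(413.8268644550121), 314.3162954347966, 192.25805824452684, array([[-3.10060584e-03, -9.99575563e-01,  2.89668753e-02,
        -4.37127900e-02],
       [-9.94444470e-01,  3.42691046e-05, -1.05262502e-01,
         4.95350729e-01],
       [ 1.05216832e-01, -2.91323264e-02, -9.94022498e-01,
         1.06702747e+00],
       [ 0.00000000e+00,  0.00000000e+00,  0.00000000e+00,
         1.00000000e+00]]))
{'time_s': 0.1, 'qpos': array([72.42830989, 18.43391394, -4.01630255, 83.16849803,  1.29439827,
       78.53964744, -3.26118239]), 'joint_velocities': array([-0.08020408, -0.19312657, -0.12327026, -0.27326015, -0.02698562,
        0.04154373, -0.09364356]), 'effort': array([ 1.51634099e-04, -4.92571986e+01, -4.05632649e-01, -3.13396847e+01,
       -6.41741487e-02,  3.94781528e-02,  4.39434473e-05]), 'tool_pos': array([ 0.20477662, -0.61642634,  0.24657599]), 'tool_rot': array([-1.79903141e+02,  4.60570710e-03,  1.83807308e+01]), 'force': array([0.21107265, 0.32210739, 0.29438764]), 'wrist_torque': array([0.02518286, 0.01960854, 0.0007584 ]), 'grip_width': 0.08715029670952511} 0.025
```

View pics/side0.png

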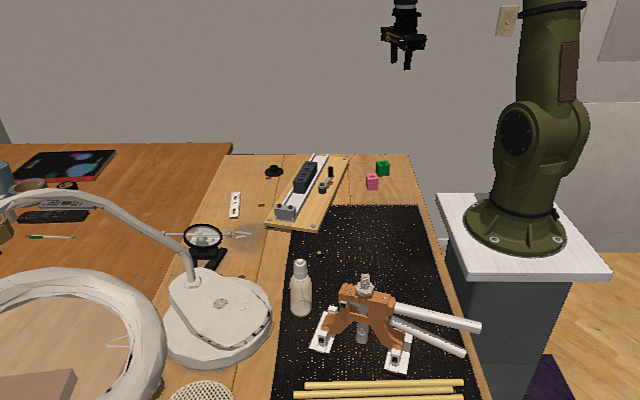

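View pics/top0.png

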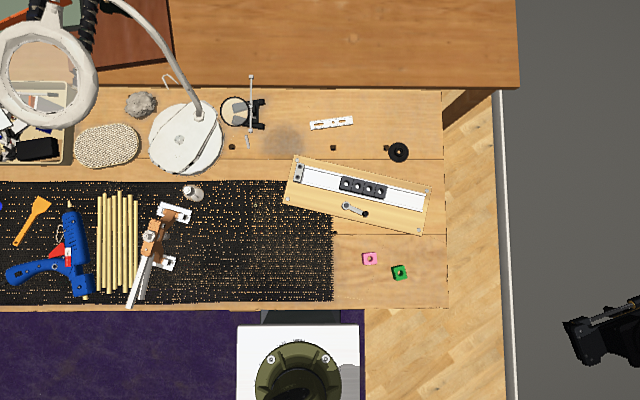

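Run:
```python
import pickle,cv2
d=pickle.load(open("c0.pkl","rb"))
t=d["top"][0][145:245,275:440,::-1]; s=d["side"][0][145:235,255:395,::-1]
cv2.imwrite("pics/t1.png",cv2.resize(t,None,fx=4.8,fy=4.8,interpolation=cv2.INTER_CUBIC))
cv2.imwrite("pics/s1.png",cv2.resize(s,None,fx=5.7,fy=5.7,interpolation=cv2.INTER_CUBIC))
```

```text
(no output)
```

View pics/t1.png

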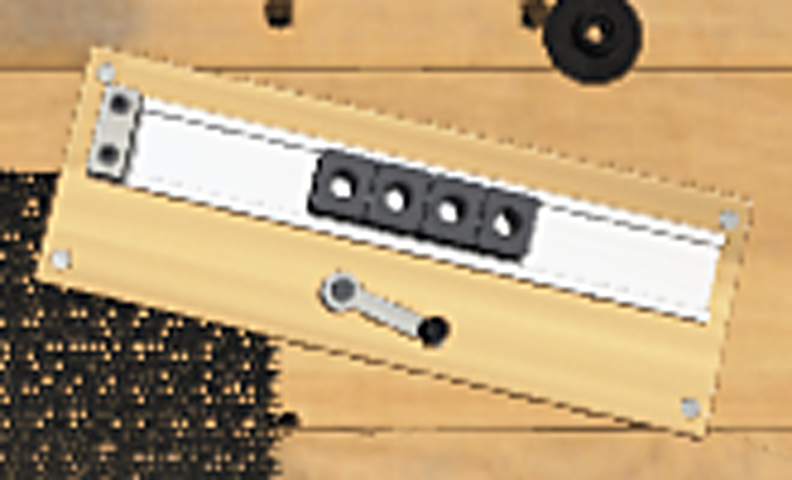

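View pics/s1.png

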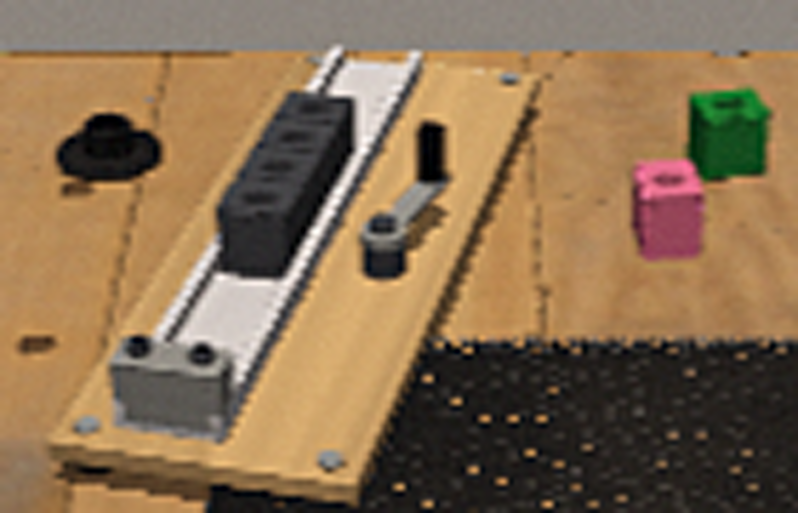

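```bash
cat >> h.py <<'E'
def proj(c,p):
    _,f,cx,cy,E=c; q=E[:3,:3]@p+E[:3,3]; return np.array([cx+f*q[0]/q[2],cy+f*q[1]/q[2]])
def ray(c,uv):
    _,f,cx,cy,E=c; R=E[:3,:3]; return -R.T@E[:3,3], R.T@np.array([(uv[0]-cx)/f,(uv[1]-cy)/f,1])
def onz(c,uv,z):
    o,d=ray(c,uv); return o+d*(z-o[2])/d[2]
def tri(c1,a,c2,b):
    A=[];B=[]
    for c,uv in((c1,a),(c2,b)):
        o,d=ray(c,uv); d/=np.linalg.norm(d); P=np.eye(3)-np.outer(d,d); A.append(P);B.append(P@o)
    x=np.linalg.lstsq(np.vstack(A),np.hstack(B),rcond=None)[0]
    return x
E
python3 - <<'E'
import pickle
from h import *
d=pickle.load(open("c0.pkl","rb")); T=d["top"];S=d["side"]
ft=lambda u,v:(275-.5+(u+.5)/4.8,145-.5+(v+.5)/4.8)
fs=lambda u,v:(255-.5+(u+.5)/5.7,145-.5+(v+.5)/5.7)
for n,a,b in [("h1",(342,187),(258,198)),("h4",(507,222),(315,103)),("knobtop",(432,328),(432,125)),("scrA",(120,102),(138,343)),("scrB",(110,153),(203,351)),("pivot",(343,289),(384,222)),("bs1",(106,72),(87,425)),("bs2",(62,260),(330,460)),("bs3",(690,407),(510,77))]:
    x=tri(T,ft(*a),S,fs(*b)); print(n,(x*1000).round(1),(proj(T,x)-ft(*a)).round(1),(proj(S,x)-fs(*b)).round(1))
c=np.array([onz(T,ft(*a),.022) for a in [(95,48),(752,200),(703,437),(38,283)]])
print((c*1000).round(1)); print([np.linalg.norm(c[i]-c[(i+1)%4]).round(4) for i in range(4)])
L=(c[0]+c[3])/2;R=(c[1]+c[2])/2; ex=L-R; ex/=np.linalg.norm(ex); ey=np.array([-ex[1],ex[0],0])
print("yaw",np.degrees(np.arctan2(ex[1],ex[0])), np.degrees(np.arctan2(*(c[3]-c[0])[1::-1]))-90)
mid=c.mean(0); O=mid-ey*.018; print("O",O)
for n,uv,z in[("h1",(342,187),.062),("h4",(507,222),.062),("knob",(432,328),.072),("pivot",(343,289),.049),("A",(120,102),.061),("B",(110,153),.061),("rear channel end top",(725,237),.036),("rear end bot",(708,320),.036),("row rear hi",(540,205),.062),("row rear lo",(527,265),.062)]:
    p=onz(T,ft(*uv),z); q=p-O; print(n,(p*1000).round(1),"jig",(q@ex*1000).round(1),(q@ey*1000).round(1))
E
```

```text
h1 [ 517.1 -124.9   58.5] [-0. -1.] [1.  0.1]
h4 [ 496.3 -213.    61.8] [-0.  -0.4] [0.4 0. ]
knobtop [ 438.7 -170.2   72.2] [ 0.  -0.3] [0.3 0. ]
scrA [561.4  -5.7  57.3] [-0.  -0.3] [0.3 0. ]
scrB [ 5.337e+02 -4.000e-01  5.680e+01] [-0.  -0.3] [0.3 0. ]
pivot [ 461.2 -126.3   44.9] [ 0.  -0.2] [0.2 0. ]
bs1 [584.7   2.3  20.8] [-0.  -0.3] [0.4 0. ]
bs2 [479.9  26.4  20.2] [ 0.  -0.5] [0.5 0. ]
bs3 [ 397.7 -320.3   21.1] [ 0.  -0.3] [0.3 0. ]
[[ 597.1    8.4   22. ]
 [ 511.9 -358.4   22. ]
 [ 380.4 -326.8   22. ]
 [ 465.8   39.5   22. ]]
[np.float64(0.3765), np.float64(0.1353), np.float64(0.3761), np.float64(0.135)]
yaw 76.8960729206355 76.69197364285941
O [ 0.50632956 -0.16339618  0.022     ]
h1 [ 514.  -124.6   62. ] jig 39.5 1.3
h4 [ 495.2 -213.    62. ] jig -50.8 -0.4
knob [ 437.9 -170.2   72. ] jig -22.2 65.1
pivot [ 460.3 -125.9   49. ] jig 26.1 53.4
A [560.   -5.8  61. ] jig 165.7 -16.6
B [ 5.324e+02 -5.000e-01  6.100e+01] jig 164.6 11.5
rear channel end top [ 489.7 -338.3   36. ] jig -174.1 -23.5
rear end bot [ 444.1 -327.4   36. ] jig -173.9 23.5
row rear hi [ 504.3 -230.9   62. ] jig -66.2 -13.4
row rear lo [ 472.1 -223.2   62. ] jig -66.1 19.8
```

>>> move_arm:
  steps:
    - [0,0,0,0,0,0,-0.12]
    - [0,0,0,0,0,0,-0.12]
    - [0,0,0,0,0,0,-0.12]
    - [0,0,0,0,0,0,-0.12]
    - [0,0,0,0,0,0,-0.12]

```text
time_s: 0.52
tool_pos: [0.2048, -0.6165, 0.2469]
tool_rot: [-179.9, -0.0, 53.1]
force: [-0.4, -0.0, 0.1]
grip_width: 0.0616
```

>>> move_arm:
  steps:
    - [0,0,0,0,0,0,-0.105]
    - [0,0,0,0,0,0,-0.105]
    - [0,0,0,0,0,0,-0.105]
    - [0,0,0,0,0,0,-0.105]
    - [0,0,0,0,0,0,0]

```text
time_s: 0.93
tool_pos: [0.2048, -0.6166, 0.2469]
tool_rot: [-180.0, -0.1, 77.0]
force: [0.2, -0.3, 0.3]
grip_width: 0.0286
```

```bash
cat >> h.py <<'E'
from scipy.spatial.transform import Rotation as Ro
O=np.array([.5063,-.1634,.01]); PSI=np.radians(76.8)
EX=np.array([np.cos(PSI),np.sin(PSI),0]);EY=np.array([-np.sin(PSI),np.cos(PSI),0])
def J(x,y,z): return O+EX*x+EY*y+np.array([0,0,z])
def tojig(p): q=np.asarray(p)-O; return np.array([q@EX,q@EY,q[2]])
def go(x,y,ztip):
    "tool-frame shift (cm) to put fingertip centre at jig x,y and jig height ztip (m)"
    o=env.get_obs(); R=Ro.from_euler("xyz",o["tool_rot"],degrees=True).as_matrix()
    t=J(x,y,ztip+.025); print("t",o["time_s"],"pos",o["tool_pos"].round(4),"rot",o["tool_rot"].round(2),"jig",(tojig(o["tool_pos"])*1000).round(1),"F",o["force"].round(1),"w",o["grip_width"].round(4))
    print("shift cm",(R.T@(t-o["tool_pos"])*100).round(2))
E
python3 -c "
from h import *
go(-.1,0,.16)"
```

```text
Traceback (most recent call last):
  File "h.py", line 26, in go
    t=J(x,y,ztip+.025); print("t",o["time_s"],"pos",o["tool_pos"].round(4),"rot",o["tool_rot"].round(2),"jig",(tojig(o["tool_pos"])*1000).round(1),"F",o["force"].round(1),"w",o["grip_width"].round(4))
                                                                                                                                                                               ^^^^^^^^^^^^^^^^^^^^^
AttributeError: 'float' object has no attribute 'round'
```

```bash
sed -i 's/o\["grip_width"\].round(4)/round(o["grip_width"],4)/' h.py
python3 -c "
from h import *
go(-.1,0,.16)"
```

```text
t 0.9333 pos [ 0.2048 -0.6166  0.2469] rot [-1.7997e+02 -6.0000e-02  7.6970e+01] jig [-510.1  190.1  236.9] F [ 0.2 -0.3  0.3] w 0.0286
shift cm [40.94 19.13  5.22]
```

>>> move_arm:
  steps:
    - [0,3.4,1.6,0.4,0,0,0]
    - [0,3.4,1.6,0.4,0,0,0]
    - [0,3.4,1.6,0.4,0,0,0]
    - [0,3.4,1.6,0.4,0,0,0]
    - [0,3.4,1.6,0.4,0,0,0]

```text
time_s: 1.35
tool_pos: [0.3223, -0.468, 0.2271]
tool_rot: [-180.0, -0.0, 76.6]
force: [0.9, -0.1, 0.4]
grip_width: 0.0018
```

>>> move_arm:
  steps:
    - [0,3.4,1.6,0.4,0,0,0]
    - [0,3.4,1.6,0.4,0,0,0]
    - [0,3.4,1.6,0.4,0,0,0]
    - [0,3.4,1.6,0.4,0,0,0]
    - [0,3.4,1.6,0.4,0,0,0]

```text
time_s: 1.77
tool_pos: [0.4389, -0.3206, 0.2073]
tool_rot: [-180.0, 0.0, 76.6]
force: [0.8, -0.4, 0.2]
grip_width: 0.0005
```

>>> move_arm:
  steps:
    - [0,3.0,1.5,0.4,0,0,0]
    - [0,2.5,1,0.4,0,0,0]
    - [0,0,0,0,0,0,0]
    - [0,0,0,0,0,0,0]

```text
time_s: 2.1
tool_pos: [0.4759, -0.2724, 0.1992]
tool_rot: [-180.0, -0.0, 76.9]
force: [0.2, -0.8, -0.0]
grip_width: 0.0002
```

Run:
```python
from h import *
go(-.1,0,.03)
for n in("side","top"):
    c=cam(n); cv2.imwrite(f"pics/{n}2.png",c[0][:,:,::-1])
    im=c[0][110:250,260:440,::-1]; cv2.imwrite(f"pics/{n}2c.png",cv2.resize(im,None,fx=4,fy=4,interpolation=cv2.INTER_CUBIC))
```

```text
t 2.1 pos [ 0.4759 -0.2724  0.1992] rot [-1.7996e+02 -2.0000e-02  7.6930e+01] jig [-113.1    4.7  189.2] F [ 0.2 -0.8 -0. ] w 0.0002
shift cm [ 1.3   0.48 13.42]
```

View pics/top2c.png

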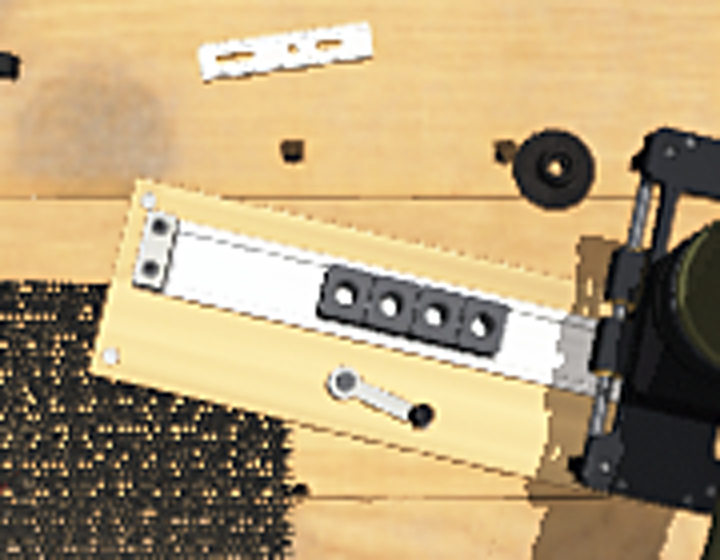

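View pics/side2c.png

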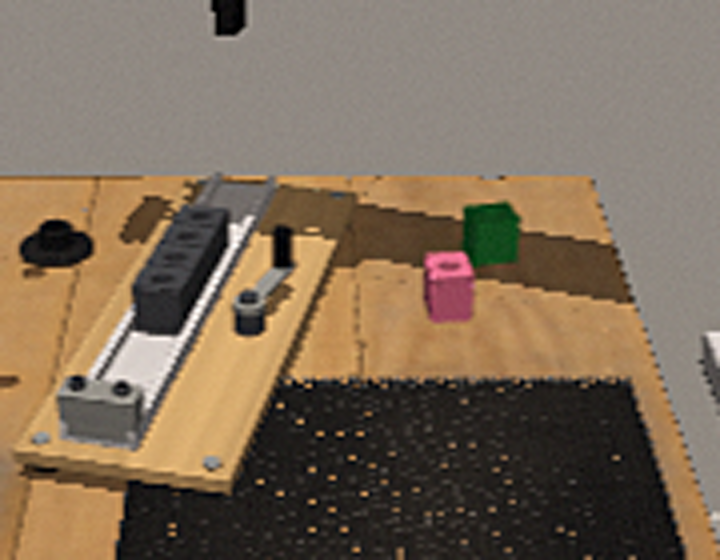

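>>> move_arm:
  steps:
    - [0,0,0.5,3.5,0,0,0]
    - [0,0,0,3.5,0,0,0]
    - [0,0,0,3.0,0,0,0]
    - [0,0,0,2.0,0,0,0]
    - [0,0,0,1.2,0,0,0]

```text
time_s: 2.62
tool_pos: [0.4772, -0.2768, 0.0646]
tool_rot: [-179.8, -0.0, 76.6]
force: [-1.1, 0.6, 0.2]
grip_width: 0.0006
```

>>> move_arm:
  steps:
    - [0,0,0,0,0,0,0]
    - [0,0,0,0,0,0,0]

```text
time_s: 2.78
tool_pos: [0.4797, -0.2767, 0.0678]
tool_rot: [-180.0, 0.0, 76.7]
force: [0.1, -0.4, 0.2]
grip_width: 0.0003
```

Run:
```python
from h import *
go(-.075,0,.03)
for n in("side","top"):
    c=cam(n)
    im=c[0][110:250,260:440,::-1]; cv2.imwrite(f"pics/{n}3c.png",cv2.resize(im,None,fx=4,fy=4,interpolation=cv2.INTER_CUBIC))
```

```text
t 2.7833 pos [ 0.4797 -0.2767  0.0678] rot [-1.7999e+02  1.0000e-02  7.6700e+01] jig [-1.164e+02  1.000e-01  5.780e+01] F [ 0.1 -0.4  0.2] w 0.0003
shift cm [4.14 0.   0.28]
```

View pics/side3c.png

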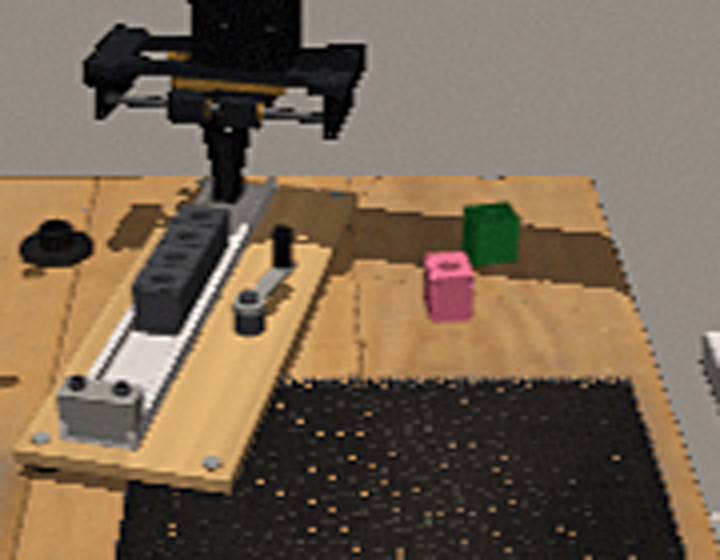

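>>> move_arm:
  steps:
    - [0,1.0,0,0.2,0,0,0]
    - [0,1.0,0,0,0,0,0]
    - [0,0.6,0,0,0,0,0]
    - [0,0.4,0,0,0,0,0]
    - [0,0.3,0,0,0,0,0]

```text
time_s: 3.3
tool_pos: [0.488, -0.2422, 0.0659]
tool_rot: [180.0, 0.0, 76.9]
force: [0.3, -0.7, 0.1]
grip_width: 0.0004
```

>>> move_arm:
  steps:
    - [0,0.3,0,0,0,0,0]
    - [0,0.3,0,0,0,0,0]
    - [0,0.3,0,0,0,0,0]
    - [0,0.4,0,0,0,0,0]
    - [0,0.4,0,0,0,0,0]

```text
time_s: 3.72
tool_pos: [0.4911, -0.228, 0.0656]
tool_rot: [180.0, 0.1, 76.7]
force: [-0.3, -2.4, 0.9]
grip_width: 0.0003
```

Run:
```python
from h import *
go(.025,0,.03)
for n in("side","top"):
    c=cam(n)
    im=c[0][110:250,260:440,::-1]; cv2.imwrite(f"pics/{n}4c.png",cv2.resize(im,None,fx=4,fy=4,interpolation=cv2.INTER_CUBIC))
```

```text
t 3.7167 pos [ 0.4911 -0.228   0.0656] rot [1.7999e+02 8.0000e-02 7.6750e+01] jig [-66.3   0.   55.6] F [-0.3 -2.4  0.9] w 0.0003
shift cm [ 9.13 -0.    0.05]
```

View pics/side4c.png

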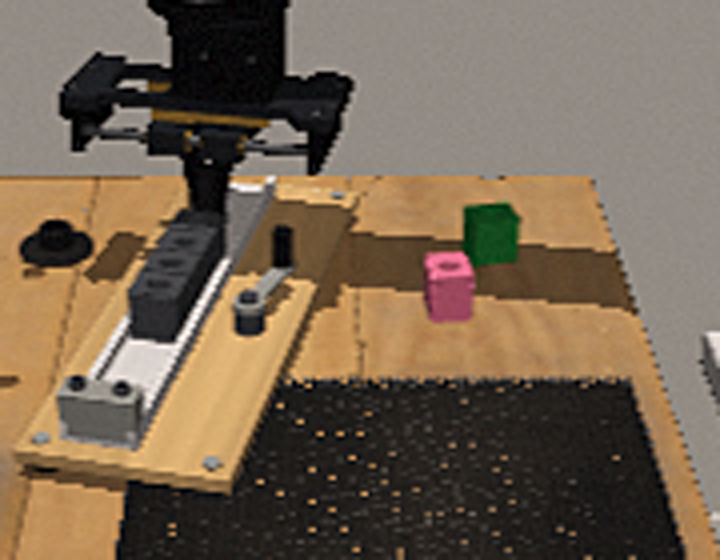

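View pics/top4c.png

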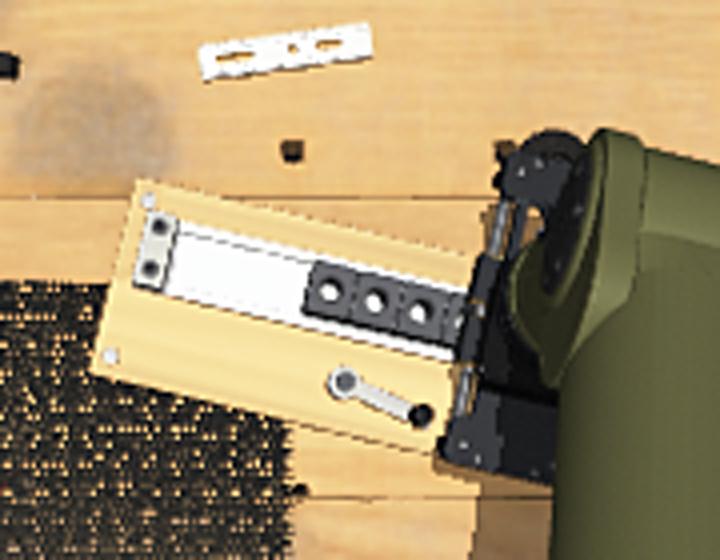

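>>> move_arm:
  steps:
    - [0,0.6,0,0,0,0,0]
    - [0,0.6,0,0,0,0,0]
    - [0,0.6,0,0,0,0,0]
    - [0,0.6,0,0,0,0,0]
    - [0,0.6,0,0,0,0,0]

```text
time_s: 4.23
tool_pos: [0.4984, -0.197, 0.0656]
tool_rot: [180.0, 0.0, 76.8]
force: [-0.7, -1.8, 0.3]
grip_width: 0.0001
```

>>> move_arm:
  steps:
    - [0,0.6,0,0,0,0,0]
    - [0,0.6,0,0,0,0,0]
    - [0,0.6,0,0,0,0,0]
    - [0,0.6,0,0,0,0,0]
    - [0,0.6,0,0,0,0,0]

```text
time_s: 4.65
tool_pos: [0.5052, -0.1679, 0.0656]
tool_rot: [180.0, 0.0, 76.8]
force: [-1.3, -3.5, -0.2]
grip_width: 0.0004
```

Run:
```python
from h import *
go(.026,0,.03)
for n in("side","top"):
    c=cam(n)
    im=c[0][110:250,260:440,::-1]; cv2.imwrite(f"pics/{n}5c.png",cv2.resize(im,None,fx=4,fy=4,interpolation=cv2.INTER_CUBIC))
```

```text
t 4.65 pos [ 0.5052 -0.1679  0.0656] rot [1.800e+02 1.000e-02 7.682e+01] jig [-4.7  0.  55.6] F [-1.3 -3.5 -0.2] w 0.0004
shift cm [3.07 0.01 0.06]
```

View pics/top5c.png

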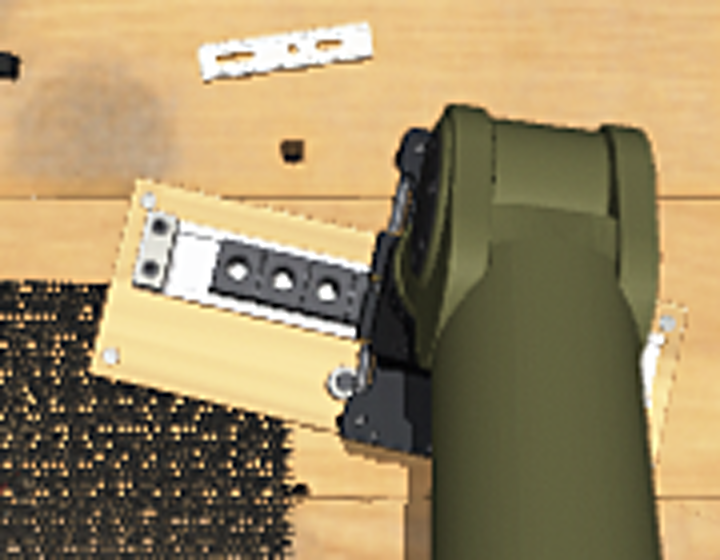

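View pics/side5c.png

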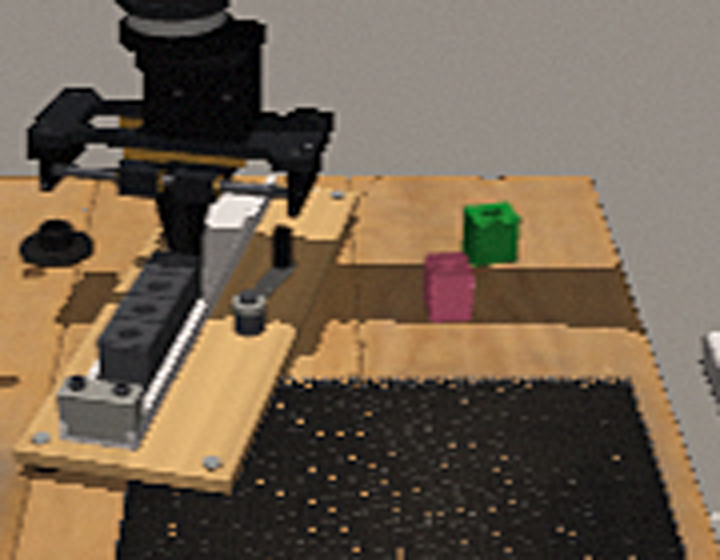

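>>> move_arm:
  steps:
    - [0,0.6,0,0,0,0,0]
    - [0,0.6,0,0,0,0,0]
    - [0,0.5,0,0,0,0,0]
    - [0,0.4,0,0,0,0,0]
    - [0,0.3,0,0,0,0,0]

```text
time_s: 5.17
tool_pos: [0.5106, -0.1444, 0.0655]
tool_rot: [-180.0, -0.0, 76.9]
force: [-1.2, -2.6, -0.1]
grip_width: 0.0003
```

>>> move_arm:
  steps:
    - [0,0.2,0,0,0,0,0]
    - [0,0.2,0,0,0,0,0]
    - [0,0.2,0,0,0,0,0]
    - [0,0.1,0,0,0,0,0]

```text
time_s: 5.5
tool_pos: [0.5121, -0.1381, 0.0654]
tool_rot: [-180.0, -0.0, 76.8]
force: [-0.8, -3.0, -1.2]
grip_width: 0.0007
```

Run:
```python
from h import *
go(.026,0,.03)
for n in("side","top"):
    c=cam(n)
    im=c[0][110:250,260:440,::-1]; cv2.imwrite(f"pics/{n}6c.png",cv2.resize(im,None,fx=4,fy=4,interpolation=cv2.INTER_CUBIC))
```

```text
t 5.5 pos [ 0.5121 -0.1381  0.0654] rot [-179.99   -0.     76.82] jig [26.   0.2 55.4] F [-0.8 -3.  -1.2] w 0.0007
shift cm [0.   0.02 0.04]
```

View pics/top6c.png

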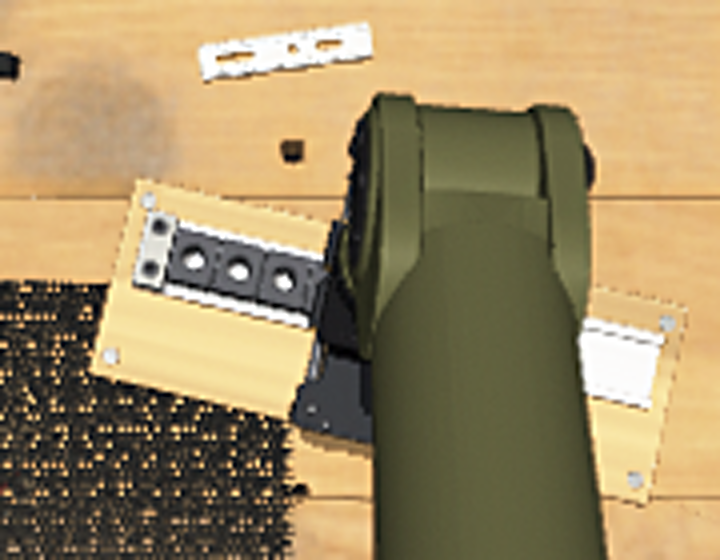

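>>> move_arm:
  steps:
    - [0,0.1,0,0,0,0,0]
    - [0,0.1,0,0,0,0,0]
    - [0,0.1,0,0,0,0,0]

```text
time_s: 5.85
tool_pos: [0.5123, -0.137, 0.0655]
tool_rot: [-180.0, 0.1, 76.8]
force: [-2.4, -7.2, 0.1]
grip_width: 0.0006
```

>>> move_arm:
  steps:
    - [0,0.15,0,0,0,0,0]
    - [0,0.15,0,0,0,0,0]
    - [0,0,0,0,0,0,0]
    - [0,0,0,0,0,0,0]

```text
time_s: 6.18
tool_pos: [0.5123, -0.1369, 0.0656]
tool_rot: [-180.0, 0.3, 76.7]
force: [-2.2, -10.0, 0.3]
grip_width: 0.0003
```

Run:
```python
from h import *
go(.026,0,.03)
```

```text
t 6.1833 pos [ 0.5123 -0.1369  0.0656] rot [-179.97    0.31   76.67] jig [27.2  0.2 55.6] F [ -2.2 -10.    0.3] w 0.0003
shift cm [-0.12  0.02  0.06]
```

>>> move_arm:
  steps:
    - [0,-0.5,0,0,0,0,0]
    - [0,-1.0,0,0,0,0,0]
    - [0,-1.5,0,0,0,0,0]
    - [0,-1,0,-3,0,0,0]
    - [0,-1,0,-3.5,0,0,0]

```text
time_s: 6.6
tool_pos: [0.5, -0.1803, 0.1287]
tool_rot: [-179.7, -0.2, 76.9]
force: [0.4, -1.5, 0.7]
grip_width: 0.0008
```

>>> move_arm:
  steps:
    - [0,0,0,0,0,0,0.115]
    - [0,0,0,0,0,0,0.115]
    - [0,0,0,0,0,0,0.115]
    - [0,0,0,0,0,0,0.115]
    - [0,0,0,0,0,0,0.115]

```text
time_s: 7.02
tool_pos: [0.5024, -0.1804, 0.1306]
tool_rot: [-180.0, -0.1, 43.6]
force: [-0.3, 0.7, 0.5]
grip_width: 0.0004
```

>>> move_arm:
  steps:
    - [0,0,0,0,0,0,0.105]
    - [0,0,0,0,0,0,0.105]
    - [0,0,0,0,0,0,0]

```text
time_s: 7.27
tool_pos: [0.5024, -0.1804, 0.1306]
tool_rot: [-180.0, -0.1, 31.7]
force: [-0.2, 0.8, -0.1]
grip_width: 0.0003
```

Run:
```python
from h import *
go(-.043,.086,.10)
```

```text
t 7.2667 pos [ 0.5024 -0.1804  0.1306] rot [-1.7997e+02 -6.0000e-02  3.1750e+01] jig [-1.750e+01 -1.000e-01  1.206e+02] F [-0.2  0.8 -0.1] w 0.0003
shift cm [-7.9  -4.28 -0.45]
```

>>> move_arm:
  steps:
    - [0,-2.6,-1.4,0,0,0,0]
    - [0,-2.7,-1.5,0,0,0,0]
    - [0,-2.6,-1.4,0,0,0,0]
    - [0,0,0,0,0,0,0]
    - [0,0,0,0,0,0,0]

```text
time_s: 7.68
tool_pos: [0.4114, -0.1864, 0.1306]
tool_rot: [180.0, 0.0, 31.9]
force: [1.1, 0.0, -0.3]
grip_width: 0.0005
```

Run:
```python
from h import *
go(-.043,.086,.043)
for n in("side","top"):
    c=cam(n)
    im=c[0][110:250,260:440,::-1]; cv2.imwrite(f"pics/{n}7c.png",cv2.resize(im,None,fx=4,fy=4,interpolation=cv2.INTER_CUBIC))
```

```text
t 7.6833 pos [ 0.4114 -0.1864  0.1306] rot [1.7996e+02 1.0000e-02 3.1910e+01] jig [-44.1  87.2 120.6] F [ 1.1  0.  -0.3] w 0.0005
shift cm [0.16 0.   5.26]
```

View pics/top7c.png

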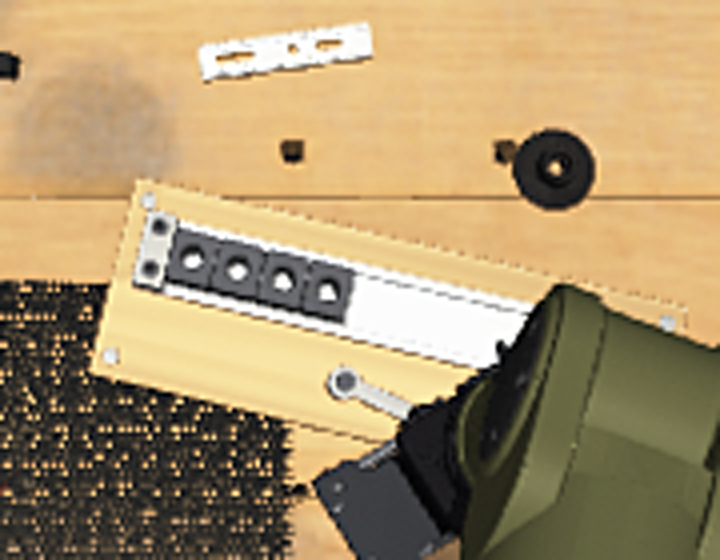

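View pics/side7c.png

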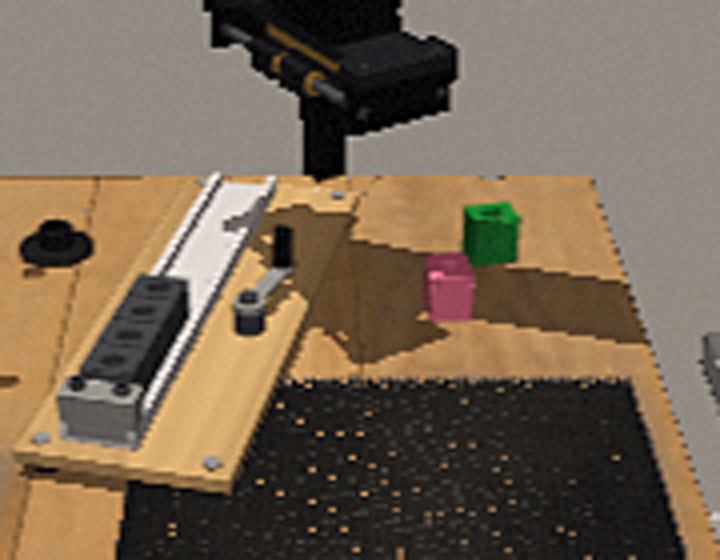

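>>> move_arm:
  steps:
    - [0,0,0,2.5,0,0,0]
    - [0,0,0,2.0,0,0,0]
    - [0,0,0,0.7,0,0,0]
    - [0,0,0.3,0,0,0,0]
    - [0,0,0,0,0,0,0]

```text
time_s: 8.2
tool_pos: [0.415, -0.189, 0.0788]
tool_rot: [-180.0, -0.0, 31.9]
force: [0.5, 0.5, 0.1]
grip_width: 0.0006
```

```bash
cat >> h.py <<'E'
def rel():
    o=env.get_obs(); p=tojig(o["tool_pos"])*1000-[25,55,25]
    s=.5**.5; print("t",round(o["time_s"],2),"n,y,z",round(s*(p[0]-p[1]),1),round(s*(-p[0]-p[1]),1),p[2].round(1),"jig",tojig(o["tool_pos"]).round(4),"F",o["force"].round(1))
E
python3 -c "
from h import *
rel()
c=cam('side')
im=c[0][110:250,260:440,::-1]; cv2.imwrite(f'pics/side8c.png',cv2.resize(im,None,fx=4,fy=4,interpolation=cv2.INTER_CUBIC))"
```

```text
t 8.2 n,y,z -69.8 30.2 43.8 jig [-0.0458  0.083   0.0688] F [0.5 0.5 0.1]
```

View pics/side8c.png

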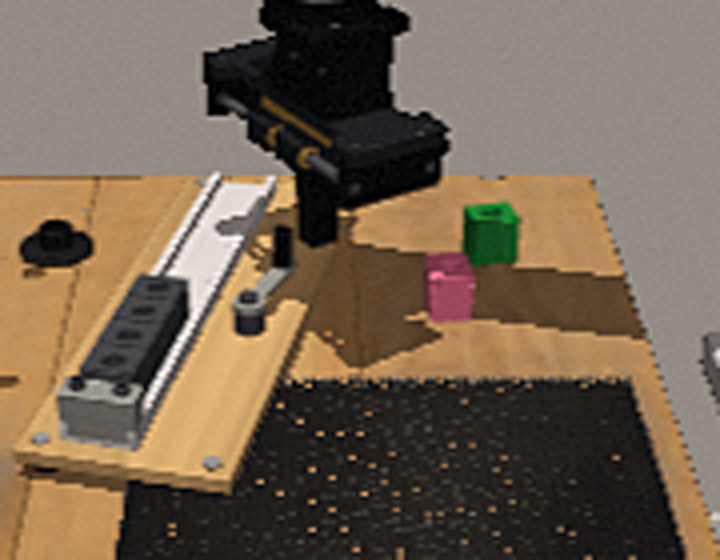

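>>> move_arm:
  steps:
    - [0,0.6,0,0,0,0,0]
    - [0,0.5,0.1,0,0,0,0]
    - [0,0.4,0.3,0,0,0,0]
    - [0,0.4,0.4,0,0,0,0]
    - [0,0.4,0.3,0,0,0,0]

```text
time_s: 8.67
tool_pos: [0.4397, -0.1871, 0.0789]
tool_rot: [179.9, 0.0, 31.8]
force: [-1.2, -3.0, -0.5]
grip_width: 0.0007
```

```bash
python3 -c "
from h import *
rel()
for n in ('side','top'):
  c=cam(n)
  im=c[0][110:250,260:440,::-1]; cv2.imwrite(f'pics/{n}9c.png',cv2.resize(im,None,fx=4,fy=4,interpolation=cv2.INTER_CUBIC))"
```

```text
t 8.67 n,y,z -47.9 41.6 43.9 jig [-0.0383  0.0594  0.0689] F [-1.2 -3.  -0.5]
```

View pics/side9c.png

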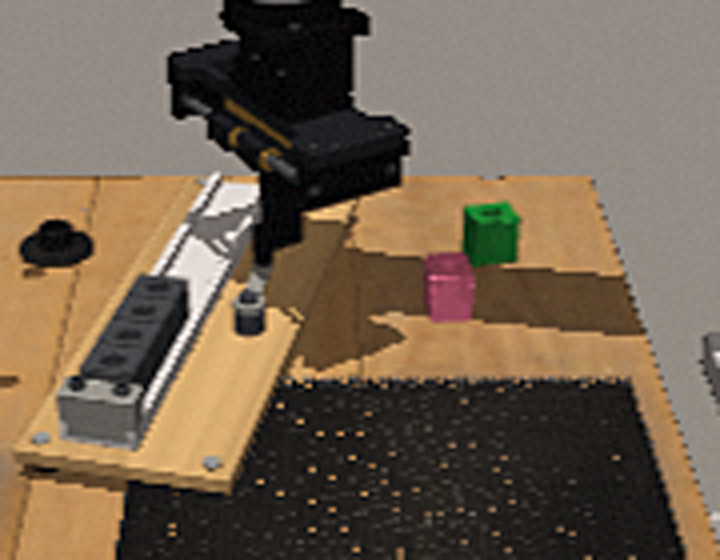

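>>> move_arm:
  steps:
    - [0,0.6,0.3,0,0,0,0]
    - [0,0.6,0.25,0,0,0,0]
    - [0,0.6,0.2,0,0,0,0]
    - [0,0.6,0.15,0,0,0,0]
    - [0,0.6,0.1,0,0,0,0]

```text
time_s: 9.18
tool_pos: [0.4709, -0.1784, 0.0786]
tool_rot: [180.0, -0.0, 31.8]
force: [-0.5, -0.3, -0.8]
grip_width: 0.0006
```

```bash
python3 -c "
from h import *
rel()
for n in ('side','top'):
  c=cam(n)
  im=c[0][110:250,260:440,::-1]; cv2.imwrite(f'pics/{n}10c.png',cv2.resize(im,None,fx=4,fy=4,interpolation=cv2.INTER_CUBIC))"
```

```text
t 9.18 n,y,z -16.7 50.7 43.6 jig [-0.0226  0.031   0.0686] F [-0.5 -0.3 -0.8]
```

View pics/side10c.png

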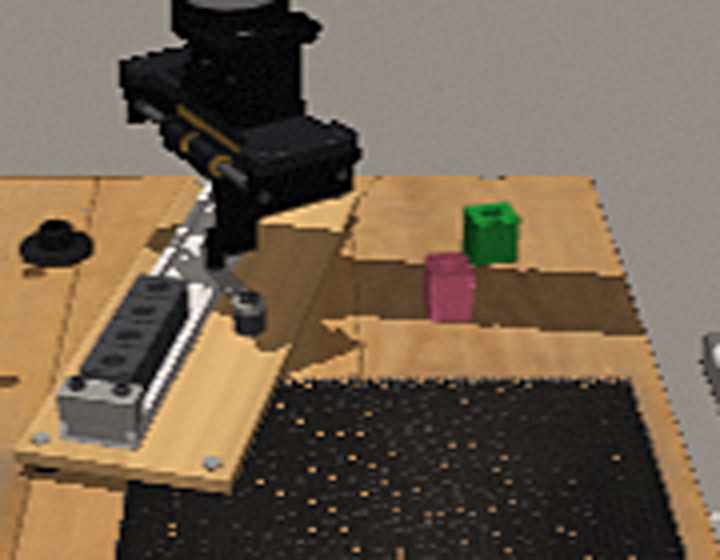

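>>> move_arm:
  steps:
    - [0,0.6,0,0,0,0,0]
    - [0,0.6,-0.1,0,0,0,0]
    - [0,0.6,-0.15,0,0,0,0]
    - [0,0.5,-0.2,0,0,0,0]
    - [0,0.4,-0.2,0,0,0,0]

```text
time_s: 9.7
tool_pos: [0.4901, -0.1581, 0.0787]
tool_rot: [180.0, -0.0, 31.9]
force: [-0.0, -1.7, 0.2]
grip_width: 0.0005
```

```bash
python3 -c "
from h import *
rel()
for n in ('side','top'):
  c=cam(n)
  im=c[0][110:250,260:440,::-1]; cv2.imwrite(f'pics/{n}11c.png',cv2.resize(im,None,fx=4,fy=4,interpolation=cv2.INTER_CUBIC))"
```

```text
t 9.7 n,y,z 10.2 43.6 43.7 jig [0.0014 0.017  0.0687] F [-0.  -1.7  0.2]
```

View pics/side11c.png

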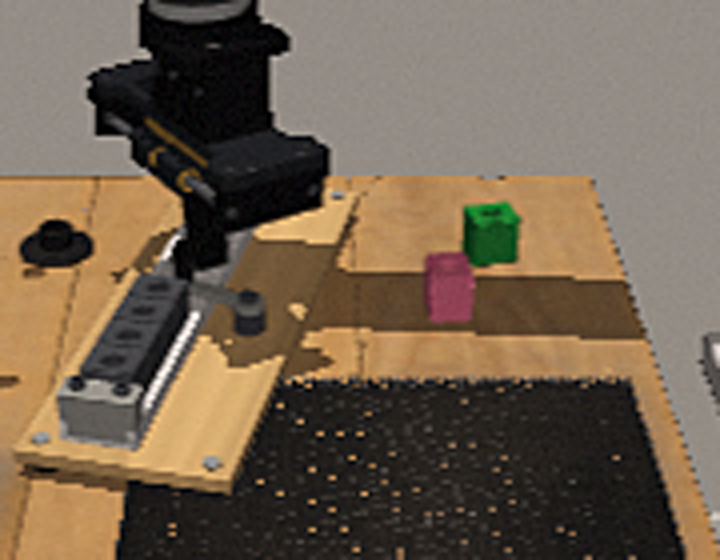

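>>> move_arm:
  steps:
    - [0,0.4,-0.1,0,0,0,0]
    - [0,0.3,-0.1,0,0,0,0]
    - [0,0.3,-0.1,0,0,0,0]
    - [0,0.2,-0.1,0,0,0,0]

```text
time_s: 10.13
tool_pos: [0.497, -0.1486, 0.0782]
tool_rot: [-179.9, 0.1, 31.9]
force: [-2.5, 0.3, 0.6]
grip_width: 0.0004
```

>>> move_arm:
  steps:
    - [0,0.15,0,0,0,0,0]
    - [0,0.15,0,0,0,0,0]
    - [0,0.1,0,0,0,0,0]

```text
time_s: 10.38
tool_pos: [0.4989, -0.1464, 0.0779]
tool_rot: [-179.8, 0.2, 31.9]
force: [-7.6, 1.6, 4.0]
grip_width: 0.0002
```

```bash
python3 -c "
from h import *
rel()"
```

```text
t 10.38 n,y,z 23.9 38.3 42.9 jig [0.0148 0.011  0.0679] F [-7.6  1.6  4. ]
```

```bash
python3 -c "
from h import *
for n in ('side','top'):
  c=cam(n)
  im=c[0][150:240,260:360,::-1]; cv2.imwrite(f'pics/{n}12c.png',cv2.resize(im,None,fx=6,fy=6,interpolation=cv2.INTER_CUBIC))"
```

```text
(no output)
```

View pics/side12c.png

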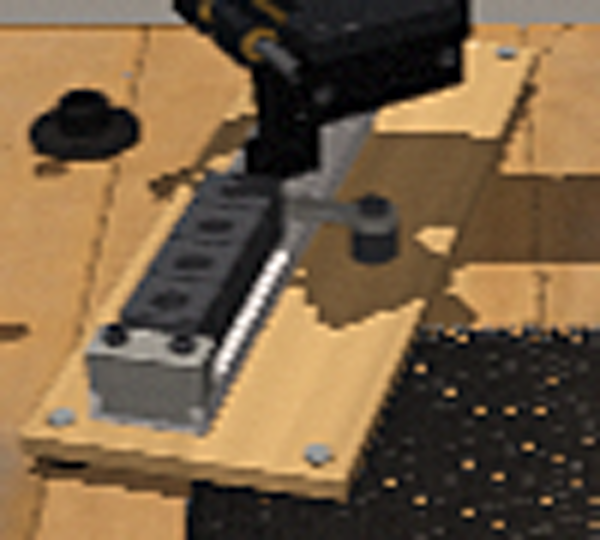

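View pics/top12c.png

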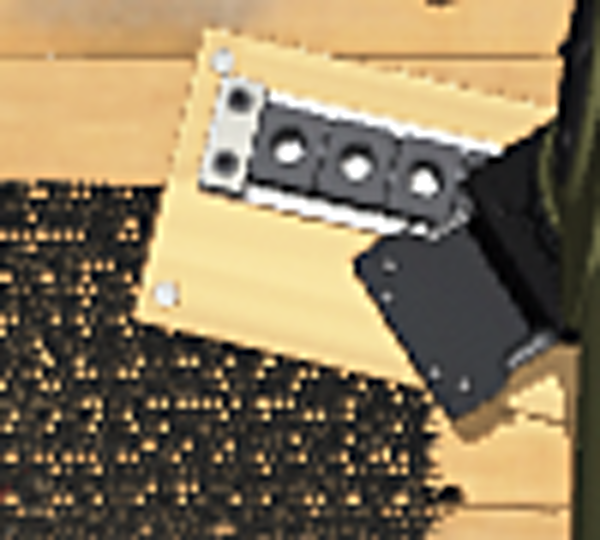

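>>> move_arm:
  steps:
    - [0,-0.5,0,0,0,0,0]
    - [0,-1.0,0,0,0,0,0]
    - [0,-1.5,0,-1,0,0,0]
    - [0,-2,0,-3,0,0,0]
    - [0,-2,0,-3,0,0,0]

```text
time_s: 10.9
tool_pos: [0.4401, -0.1844, 0.1484]
tool_rot: [-179.9, 0.0, 31.9]
force: [0.6, -1.2, 0.6]
grip_width: 0.0004
```

>>> move_arm:
  steps:
    - [0,-3,0,0,0,0,0]
    - [0,-2,3,0,0,0,0]
    - [0,0,3.5,0,0,0,0]
    - [0,0,3.5,0,0,0,0]
    - [0,0,0,0,0,0,0]

```text
time_s: 11.32
tool_pos: [0.4531, -0.3028, 0.1489]
tool_rot: [179.7, -0.1, 31.4]
force: [-0.6, 0.1, 0.7]
grip_width: 0.0006
```

```bash
python3 -c "
from h import *
import pickle
rel(); d={}
for n in ('side','top'):
  c=cam(n); d[n]=c
  im=c[0][145:245,260:380,::-1]; cv2.imwrite(f'pics/{n}13c.png',cv2.resize(im,None,fx=6,fy=6,interpolation=cv2.INTER_CUBIC))
pickle.dump(d,open('c1.pkl','wb'))"
```

```text
t 11.32 n,y,z -97.5 147.0 113.9 jig [-0.1479  0.02    0.1389] F [-0.6  0.1  0.7]
```

View pics/top13c.png

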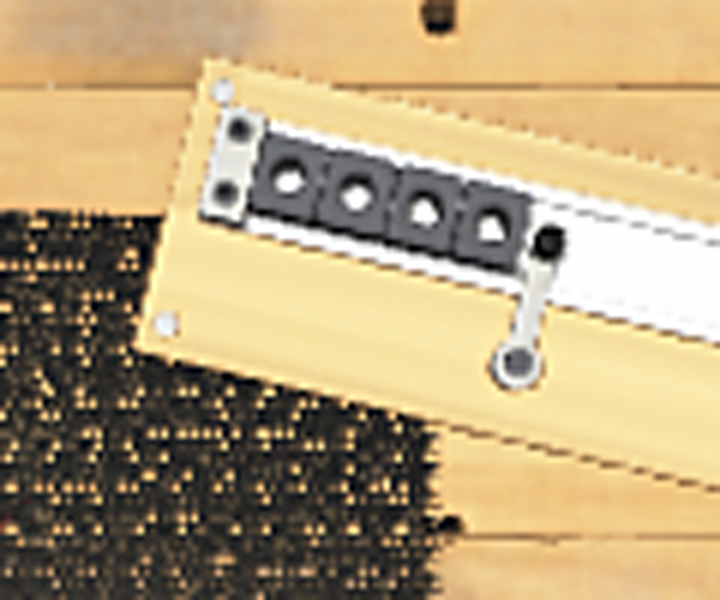

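View pics/side13c.png

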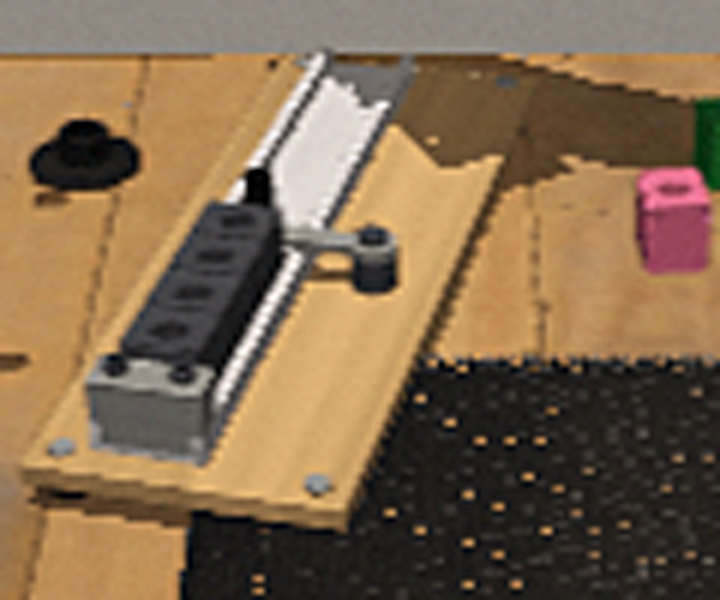

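Run:
```python
import pickle
from h import *
d=pickle.load(open("c1.pkl","rb")); T=d["top"];S=d["side"]
f=lambda u,v:(260-.5+(u+.5)/6,145-.5+(v+.5)/6)
# knob top centroid by mask in white area
im=T[0]; 
P={}
for n,uv,z in[("h1",(290,178),.062),("h2",(357,195),.062),("h3",(426,211),.062),("h4",(493,229),.062),("knob",(550,240),.072),("pivot",(518,362),.049),("A",(240,128),.061),("B",(227,191),.061)]:
    P[n]=tojig(onz(T,f(*uv),z))*1000; print(n,P[n].round(1))
v=P["knob"]-P["pivot"]; print("keeper angle",np.arctan2(-v[1],-v[0]),np.hypot(*v[:2]))
for t,uv in(("knob",((550,240),(258,175))),("h4",((493,229),(240,222)))): print(t,(tojig(tri(T,f(*uv[0]),S,f(*uv[1])))*1000).round(1))
def ang(a):
    k=J(.025-.052*np.cos(a),.055-.052*np.sin(a),.062);p=J(.025,.055,.039); return [(np.array(proj(T,x))-[260,145]+.5)*6-.5 for x in(k,p)]
for a in(1.4,1.47,1.571): print(a,ang(a))
```

```text
h1 [139.9   0.2  52. ]
h2 [110.3   0.8  52. ]
h3 [80.   0.7 52. ]
h4 [50.3  1.7 52. ]
knob [26.3  2.2 62. ]
pivot [26.3 53.7 39. ]
A [165.7 -16.1  51. ]
B [164.9  11.7  51. ]
keeper angle 1.5709483266013617 51.48865558140737
knob [26.3  0.6 58.2]
h4 [50.4 -0.4 47.8]
1.4 [array([572.56061922, 248.90227897]), array([520.33714007, 365.56297218])]
1.47 [array([564.53362032, 245.84855319]), array([520.33714007, 365.56297218])]
1.571 [array([552.63281432, 242.43935353]), array([520.33714007, 365.56297218])]
```

```bash
python3 -c "
from h import *
o=env.get_obs(); print(o['time_s'],o['force'],o['joint_velocities'].round(2)); print(job.sign_off())"
```

```text
11.4167 [-0.63877137  1.37376423  0.11681122] [-0.88 -1.77 -1.71  2.39 -0.71  0.85 -0.14]
the job is handed in; nothing more can be done
None
```

I pushed the four dark spacers along the channel as one train until the row stopped moving against about 10 N. I then pushed the keeper knob round with the closed fingertips, moved clear and handed the job in at 11.4 s of robot time. `sign_off` gives no verdict, so I don't know the official result.

**Spacers:** after moving clear, the bores in the top view measured jig x = 139.9, 110.3, 80.0 and 50.3 mm. The targets are 140, 110, 80 and 50 mm. The row is closed and stands upright in the picture.

**Keeper:** the top view gives an angle of about 1.571 rad, with roughly ±0.03 rad of measuring error. It needs to be above 1.47 rad.

**Surroundings:** the disc and both look-alikes show no movement in the pictures I took. I took no separate final measurement of the bystanders; the last crops left out the rail and spray bottle.

**Disagreements:**
- Heights measured from two views for the rear block's top and the knob's top came out about 4 mm below the stated values in the last check. They agreed within 1 mm at the start. I put this down to coarse pixel picks in the side view.
- In the last push on the knob, the force pointed along the keeper arm rather than straight back from the finger. That is why I backed off and checked the keeper angle by camera before handing in.

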